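# Load a fused-glass panel into the sprung edge-grip holder

## Robot

A 7-joint arm with a two-finger parallel gripper is mounted at the origin on the work surface; the furniture and walls round the work are solid. World frame = base frame: x ahead of the robot, y to its left, z up, the work surface at z = 0. Lengths are in m, angles in rad, forces in N, time in s.
With the tool pointing down it reaches from about 0.4 to 0.85 m from the base axis. Payload 4.5 kg.
Tool frame: the origin (TCP) lies between the finger pads; the fingertips stand 11 mm ahead of it and the grasp point (between the pads) lies 8 mm behind it; z points along the fingers, y is the line along which they close (so a half turn about z gives the same grasp; the last joint's range is limited). The gripper opens to 85 mm and grips with 20 to 120 N. Pads are 22 mm wide; open, the fingers measure 114 mm over their backs; the gripper's body (76 mm by 85 mm) begins 54 mm behind the grasp point. The pads swing forward as they close: fully open they stand 13 mm farther back than shut.
Start: joints at [1.19, 0.689, -0.195, 1.565, 0.157, 0.902, -0.215], TCP at [0.252, -0.572, 0.242] pointing down, gripper open.
Joint ranges: [-3.01, 3.01], [-0.46, 2.08], [-1.47, 1.51], [0.13, 2.56], [-1, 4.14], [0.04, 2.09], [-2.66, 2.66]. Speed limits (rad/s): [2.57, 2.57, 3.14, 3.14, 3.14, 3.14, 3.14].

## Interface

Orientations are given as a rotation vector (axis times angle).
In Python, from station import * gives the robot as it stands.
- The arm moves only by the shell command python3 -m handwheel 'ROWS'. ROWS is JSON, a list of rows, each a list of 7 numbers: the gripper command: -1 is shut, 1 is fully open, values between are in proportion, then the shift along the tool's x, y, z in m, then the turn, a rotation vector about the tool's x, y, z in rad. In form: [[grip, tx, ty, tz, wx, wy, wz], ...]. A call has 1 to 20 rows; each row shifts and turns the commanded pose from where the row before left it, along the tool's axes as they then stand; what a row does not reach is not made up. A row lasts 1/10 s, in which the tool goes at most 50 mm and 8.59 degrees, less where a joint would pass 70% of its speed; a pose out of reach is approached as far as the arm can. A call is refused whole if a number of a shift passes 0.05 or a number of a turn 0.15, either way. A call with a gripper value outside its range is refused whole. The fingers move at their own pace and stop on an object; the grip force is fixed at half the most. Time passes only in rows, so rows that do not move let the fingers close. It gives the time, the measured TCP pose, the force, the opening and the grip force at its end, in the units of the state.
- get_obs(): the state, without advancing time (a new reading comes with each control period).
- camera(name): name is "scene" or "top" or "wrist"; returns the picture (420x560x3 uint8, red, green, blue); there is no depth.
- camera_params(name): a dict with "intrinsics" (3x3 intrinsics, pixels), "R" (3x3) and "t" (3): a world point X has camera coordinates R X + t. Camera axes: x right, y down, z forward; pixel columns grow to the right and rows downward; lengths in m; the calibration is good to about 2 mm. A picture is of the moment at which its call begins: read the wrist's pose just before it. camera_params takes no time and is no camera call; for the wrist camera it gives the pose at the moment of the call.
- sign_off(): hands the job in; it is judged then, once.
The state is a dict: "time_s": time; "q": joint angles; "dq": joint speeds; "effort": joint torques, N m; "position": TCP position; "tcp_rot": TCP orientation; "force": force on the tool from outside, world axes, zero at the start; "wrist_torque": the same for the moment, N m; "width": finger opening in m; "grip_force": force on a finger pad.
Only numpy, scipy, OpenCV 4.12 (cv2) and the standard library are available. Lean on these libraries where they do the work, as an engineer would, in place of code of your own. Each camera call takes 0.05 s, during which the arm holds its last target. There are 200 camera calls.

## Task

Mount the longer of the two fused-glass panels in the sprung holder for enamelling, its two short ends held in the grooves of the two jaws. The panel is longer than the space between the jaws, so push one end into one jaw, press that jaw back on its spring, lower the other end between the jaws and let the springs centre it: it must sit level, centred across the jaws, with both jaws gripping. Do not force or knock the glass, and leave the shorter panel and the other things on the table where they are.

Things in the scene. Friction and masses are not known exactly. Their poses are not given: they have to be found in the camera images.
- panel_long_center (a point): Centre of the longer panel (mid length, width, thickness): flat pale fused glass 150 mm long (x), 60 wide (y), 8 thick (z), 0.18 kg, with blue-grey cross bars. Starts level on two kiln props, underside 40 mm above the table. The props (36 mm wide) stand under its end thirds, so the middle 56 mm is free beneath. Grasp it across its width at mid-length. Either end may go in either jaw.
- panel_long: The same longer panel; origin at the centre of its underside (as it starts), x along its length, z up through its thickness. Either face may be up.
- panel_short_center (a point): Centre of the shorter panel: same glass, width and thickness but only 112 mm long, lying likewise on two props of its own. Too short for the holder; leave it.
- panel_short: The shorter panel; origin at the centre of its underside.
- holder: The holder, fixed to the table: grey base 300 x 104 mm; on it a carriage 258 mm long (end blocks 50 mm high) with two guide rods (tops 35 mm high), on which two equal sprung jaws slide (feet 80 mm wide, 43 mm high). Origin at the centre of the base's underside; x along it, from right jaw to left jaw (roughly to the robot's left), z up. The carriage is clamped up to 18 mm either way from the base's middle.
- holder_mid (a point): 62 mm above the middle of the base (axes as the holder's): the height and cross position of the mounted panel's centre. Along x that centre comes to lie midway between the jaws, where the carriage is clamped: up to 18 mm either way from here. This shift is not reported; find it by touching a jaw, from the jaw's reading as you push, or by eye.
- jaw_left (a joint): Outward travel (m) of the left jaw, at the holder's +x end: 0 = at rest on its inner stop, 0.021 = hard outer stop. Spring: 3 N inward at rest, rising 0.25 N per mm to 8.3 N. Jaw 50 mm wide, top 77 mm above the table, flat (pressing on it does not open it). At rest its black lip is 63 mm from midway between the jaws, its back 83 mm. Panel mounted: about 0.003 each.
- jaw_right (a joint): The same for the equal right jaw (-x end). Each groove is a sideways V facing the other jaw, mid-height 62 mm, 22 mm high at the lip, 6 mm at 10 mm depth; it takes the edge level or tilted; an 8 mm edge goes 8.75 mm deep. The far end clears the other, resting jaw only while the first jaw is pushed out more than 15 mm; 17 to 20 mm is good.
- tape_roll: Bystander: roll of masking tape, 77 mm across, 24 mm high, lying flat.
- scraper: Bystander: flat razor scraper 107 mm long.
- marker: Bystander: pen 140 mm long. Unlisted: a drawer cabinet about 0.2 m high stands at the robot's far left; keep the arm clear of it.
- sifter: Bystander: powder sifter with a wire handle, 153 mm long.

How it is judged:
By the outcome, as a careful person would: the job done as asked, in the order asked, and still so for the second after the job is handed in, with the robot touching nothing.
It also fails if it takes over 42 s, if anything falls off the work surface, if the arm or the gripper's body presses on something with over 40 N, if the wrist force passes 120 N, or if a joint passes its speed limit or range.

## Working session

There is one attempt and no reset: what is moved stays moved. The work goes in short steps, Python scripts to look and compute and a shell command to move; the robot and the scene stay as the last step left them, time stands still between calls to the robot, and variables do not carry over. Pictures are saved under pics/ and viewed, at most 10 in all, crops included, and the job is handed in when it is done.

```bash
mkdir -p pics; ls
python3 - <<'E'
from station import *
import cv2
o=get_obs();print({k:o[k] for k in("time_s","position","tcp_rot","force","width")}, [k for k in o])
for n in("scene","top"):
    cv2.imwrite(f"pics/{n}0.png",camera(n)[:,:,::-1]); p=camera_params(n);print(n,p)
E
```

```text
pics
{'time_s': 0.0, 'position': array([ 0.25153766, -0.57143328,  0.24146463]), 'tcp_rot': array([-3.07246703e+00, -6.46574288e-01,  8.57158714e-04]), 'force': array([-0.32914019,  0.78001303,  0.27994314]), 'width': 0.08517031251577563} ['time_s', 'q', 'dq', 'effort', 'position', 'tcp_rot', 'force', 'wrist_torque', 'grip_force', 'width']
scene {'intrinsics': array([[386.37234292,   0.        , 283.12003482],
       [  0.        , 386.37234292, 212.70897961],
       [  0.        ,   0.        ,   1.        ]]), 'R': array([[ 0.69967453, -0.71439402, -0.00983553],
       [-0.47763263, -0.45746481, -0.75006201],
       [ 0.53134041,  0.52949705, -0.66129437]]), 't': array([-0.34386645,  0.3416859 ,  0.62655294])}
top {'intrinsics': array([[417.46545171,   0.        , 274.2360106 ],
       [  0.        , 417.46545171, 216.98725019],
       [  0.        ,   0.        ,   1.        ]]), 'R': array([[ 0.00867928, -0.99979899,  0.01807372],
       [-0.99315617, -0.01072402, -0.11630059],
       [ 0.11647103, -0.01694062, -0.9930496 ]]), 't': array([0.0586644 , 0.55908332, 0.90970002])}
```

View pics/top0.png

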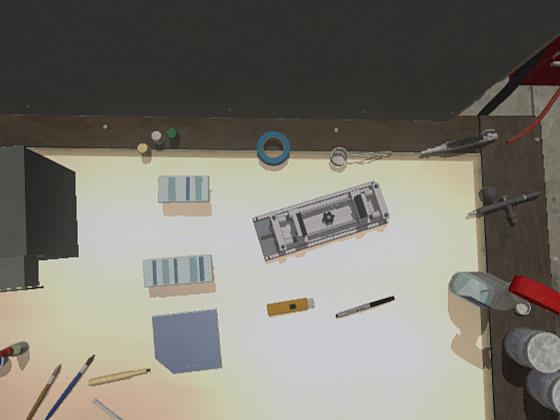

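View pics/scene0.png

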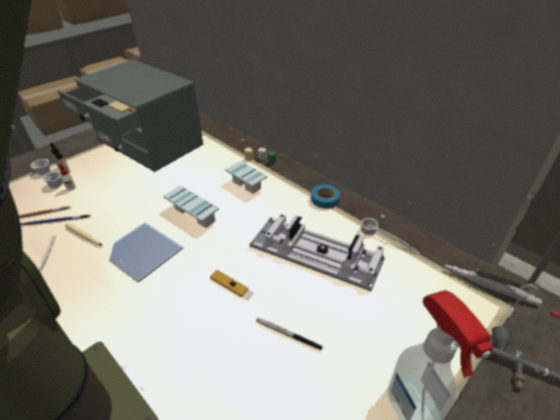

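The top view shows the long panel at about (178,270), the short one at (184,189), and the holder centred near (321,219) with black lips near (298,228) and (361,208). The cabinet is at the left. The scene view shows the long panel near (191,203) and the holder near (318,250).

```bash
cat > h.py <<'E'
import numpy as np, cv2
from station import *
def ray(p,uv):
    d=np.linalg.solve(p["intrinsics"],np.array([uv[0],uv[1],1.]));R=np.array(p["R"]);return -R.T@p["t"],R.T@d
def onz(p,uv,z):
    c,d=ray(p,uv);return c+d*(z-c[2])/d[2]
def tri(p1,a,p2,b):
    c1,d1=ray(p1,a);c2,d2=ray(p2,b);s=np.linalg.lstsq(np.c_[d1,-d2],c2-c1,rcond=None)[0]
    P,Q=c1+s[0]*d1,c2+s[1]*d2;return (P+Q)/2,np.linalg.norm(P-Q)
def proj(p,X):
    x=p["intrinsics"]@(np.array(p["R"])@X+p["t"]);return x[:2]/x[2]
E
python3 - <<'E'
from h import *
res={}
for n,box in(("top",(130,245,225,295)),("scene",(155,175,228,235))):
    im=cv2.imread(f"pics/{n}0.png").astype(int);p=camera_params(n)
    x0,y0,x1,y1=box;s=im[y0:y1,x0:x1]
    m=((s[...,0]-s[...,2]>0)&(s.max(2)>110)).astype(np.uint8)
    m=cv2.morphologyEx(m,cv2.MORPH_CLOSE,np.ones((5,5)));m=cv2.morphologyEx(m,cv2.MORPH_OPEN,np.ones((3,3)))
    c=max(cv2.findContours(m,0,2)[0],key=cv2.contourArea)+np.array([x0,y0])
    r=cv2.minAreaRect(c);M=cv2.moments(c);res[n]=(M["m10"]/M["m00"],M["m01"]/M["m00"]);print(n,r,res[n])
    b=cv2.approxPolyDP(c,6,True)[:,0];print(b.tolist());P=np.array([onz(p,q,.048) for q in b]);print(P.round(4).tolist(),np.linalg.norm(P-np.roll(P,-1,0),axis=1).round(3))
print(tri(camera_params("top"),res["top"],camera_params("scene"),res["scene"]))
p=camera_params("top")
for q in((321,219),(298,228),(361,208)):print(onz(p,q,.05))
im=cv2.imread("pics/top0.png");cv2.imwrite("pics/hold.png",cv2.resize(im[170:270,240:400],None,fx=5,fy=5,interpolation=cv2.INTER_CUBIC))
im=cv2.imread("pics/scene0.png");cv2.imwrite("pics/hold_s.png",cv2.resize(im[200:300,240:400],None,fx=5,fy=5,interpolation=cv2.INTER_CUBIC))
E
```

```text
top ((177.40586853027344, 270.2764587402344), (26.84377670288086, 69.02685546875), 85.60128784179688) (177.34110311750598, 270.25429256594725)
[[211, 257], [144, 260], [144, 286], [212, 280]]
[[0.467, 0.2019, 0.048], [0.4592, 0.3474, 0.048], [0.4033, 0.3449, 0.048], [0.4173, 0.1985, 0.048]] [0.146 0.056 0.147 0.05 ]
scene ((201.08016967773438, 195.79498291015625), (84.87869262695312, 42.827903747558594), 32.660911560058594) (199.1993620414673, 197.29156223893065)
[[164, 175], [172, 186], [164, 197], [200, 220], [216, 213], [216, 226], [227, 234], [227, 192], [207, 175]]
[[0.4543, 0.4197, 0.048], [0.4416, 0.3614, 0.048], [0.4014, 0.3368, 0.048], [0.4128, 0.1993, 0.048], [0.4549, 0.1917, 0.048], [0.4263, 0.1552, 0.048], [0.4271, 0.1159, 0.048], [0.5259, 0.2362, 0.048], [0.5358, 0.3341, 0.048]] [0.06  0.047 0.138 0.043 0.046 0.039 0.156 0.098 0.118]
(array([0.44690728, 0.26479044, 0.0605207 ]), np.float64(0.02250548931783592))
[ 0.55301382 -0.03927123  0.05      ]
[0.53246793 0.01171515 0.05      ]
[ 0.57862082 -0.12864334  0.05      ]
```

View pics/hold.png

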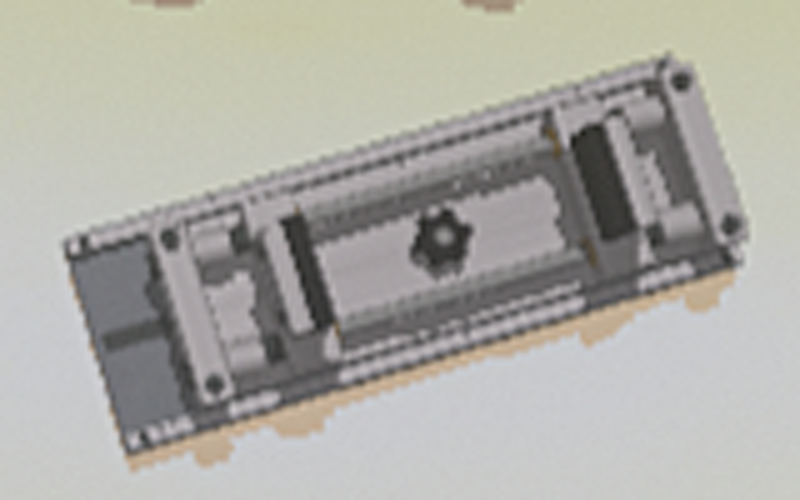

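The crop shows the carriage clamped well towards the right (-x): grey base is bare at the left. Screws are at crop pixels (170,237), (213,385), (681,78) and (730,224); base corners at (68,245), (130,460), (668,58) and (745,250).

Run:
```python
from h import *
from scipy.spatial.transform import Rotation as Ro
p=camera_params("top")
f=lambda u,v,z:onz(p,(240+(u+.5)/5-.5,170+(v+.5)/5-.5),z)
S=[f(170,237,.05),f(213,385,.05),f(681,78,.05),f(730,224,.05)]
m=(S[0]+S[1])/2,(S[2]+S[3])/2
a=m[0]-m[1];print("blocks",m,np.linalg.norm(a),"mid",(m[0]+m[1])/2,"ang",np.degrees(np.arctan2(a[1],a[0])))
B=[f(68,245,.014),f(130,460,.014),f(745,250,.014),f(668,58,.014)]
print("base",np.round(B,4).tolist(),np.mean(B,0),[np.linalg.norm(B[i]-B[i-1]).round(4) for i in range(4)])
L=[f(283,215,.077),f(325,330,.077),f(575,130,.077),f(610,240,.077)]
print("lips",np.round(L,4).tolist())
o=get_obs();R=Ro.from_rotvec(o["tcp_rot"]).as_matrix();print(R.round(3))
w=camera_params("wrist");c,d=ray(w,(280,210));print("cam in tool",R.T@(c-o["position"]),"axis",R.T@d,w["intrinsics"][0,0],"x axis",R.T@np.array(w["R"])[0])
```

```text
blocks (array([0.52373254, 0.05608694, 0.05      ]), array([ 0.5977385 , -0.17307154,  0.05      ])) 0.24081214832142328 mid [ 0.56073552 -0.0584923   0.05      ] ang 107.89768660425754
base [[0.5564, 0.1121, 0.014], [0.4584, 0.0825, 0.014], [0.5574, -0.2004, 0.014], [0.6472, -0.1664, 0.014]] [ 0.5548318  -0.04304945  0.014     ] [np.float64(0.2929), np.float64(0.1023), np.float64(0.2997), np.float64(0.096)]
lips [[0.5632, 0.0177, 0.077], [0.5138, -0.0004, 0.077], [0.6018, -0.109, 0.077], [0.5539, -0.1235, 0.077]]
[[ 0.915  0.403 -0.001]
 [ 0.403 -0.915  0.001]
 [-0.    -0.002 -1.   ]]
cam in tool [ 0.08462817  0.00036643 -0.13054554] axis [-0.32676231 -0.00315579  0.94510654] 323.5874998463223 x axis [-9.65168239e-05  9.99999722e-01  7.39395411e-04]
```

```bash
cat >> h.py <<'E'
from scipy.spatial.transform import Rotation as Ro
from scipy.linalg import logm
def T(pos,R):
    M=np.eye(4);M[:3,:3]=R;M[:3,3]=pos;return M
def cur(): 
    o=get_obs();return T(o["position"],Ro.from_rotvec(o["tcp_rot"]).as_matrix())
def down(ang,tilt=0):  # tool x heading ang deg, z down, then turn tilt deg about tool y
    a=np.radians(ang);c,s=np.cos(a),np.sin(a)
    return np.array([[c,s,0],[s,-c,0],[0,0,-1.]])@Ro.from_euler("y",tilt,degrees=True).as_matrix()
def row(A,B,n):   # constant row taking A to B in n rows
    L=np.real(logm(np.linalg.inv(A)@B));return np.round(np.r_[L[:3,3],L[2,1],L[0,2],L[1,0]]/n,4)
E
python3 - <<'E'
from h import *
for a,b in(((538,290),(442,295)),((513,280),(430,300)),((523,309),(440,340))):
    print(tri(camera_params("top"),a,camera_params("scene"),b))
print(onz(camera_params("top"),(455,290),0))
im=cv2.imread("pics/scene0.png");q=im[280:420,380:520]
A=cur();up=A.copy();up[2,3]+=.1
B=T([.56,-.06,.28],down(108));print(row(A,B,11))
print(get_obs()["q"])
E
```

```text
(array([ 0.41042011, -0.35975049,  0.2823878 ]), np.float64(0.01028951246227469))
(array([ 0.42583184, -0.34464744,  0.24190964]), np.float64(0.007594494349910035))
(array([ 0.38093499, -0.37486065,  0.23049013]), np.float64(0.011332117611469123))
[ 0.39735759 -0.35450142  0.        ]
[ 5.910e-02  7.200e-03 -3.500e-03 -1.000e-04 -1.000e-04 -1.336e-01]
[ 1.18983955  0.68988693 -0.19453501  1.56625653  0.15730237  0.90252787
 -0.21510017]
```

The bottle stands at about (0.41, -0.36), 0.28 m tall, on the direct path, so I lift over it first.

```bash
python3 -m handwheel '[[1,0,0,-0.045,0,0,-0.135],[1,0,0,-0.045,0,0,-0.135],[1,0,0,-0.045,0,0,-0.135],[1,0,0,-0.045,0,0,-0.135]]'
python3 - <<'E'
from h import *
A=cur();print(A.round(3),get_obs()["q"].round(2))
B=T([.56,-.06,.42],down(108));print(row(A,B,14))
E
```

```text
time_s: 0.5
position: [0.2515, -0.5716, 0.4238]
tcp_rot: [-2.786, -1.451, 0.0]
force: [0.5, -2.0, -0.4]
width: 0.0853
grip_force: 0.0
[[ 0.573  0.819 -0.001  0.252]
 [ 0.819 -0.573  0.001 -0.572]
 [ 0.    -0.001 -1.     0.424]
 [ 0.     0.     0.     1.   ]] [ 1.28  0.55 -0.37  1.27  0.2   1.35  0.31]
[ 0.0408  0.017   0.0003 -0.     -0.     -0.066 ]
```

```bash
python3 -m handwheel '[[1,0.041,0.017,0,0,0,-0.066],[1,0.041,0.017,0,0,0,-0.066],[1,0.041,0.017,0,0,0,-0.066],[1,0.041,0.017,0,0,0,-0.066],[1,0.041,0.017,0,0,0,-0.066],[1,0.041,0.017,0,0,0,-0.066],[1,0.041,0.017,0,0,0,-0.066],[1,0.041,0.017,0,0,0,-0.066],[1,0.041,0.017,0.02,0,0,-0.066],[1,0.041,0.017,0.025,0,0,-0.066],[1,0.041,0.017,0.025,0,0,-0.066],[1,0.041,0.017,0.025,0,0,-0.066],[1,0.041,0.017,0.025,0,0,-0.066],[1,0.041,0.017,0.02,0,0,-0.066],[1,0,0,0,0,0,0]]'
python3 - <<'E'
from h import *
import pickle
A=cur();print(A.round(3),get_obs()["q"].round(2))
p=camera_params("wrist");im=camera("wrist");cv2.imwrite("pics/w1.png",im[:,:,::-1]);pickle.dump(p,open("w1.pkl","wb"))
E
```

```text
time_s: 2.0
position: [0.5782, -0.0646, 0.2816]
tcp_rot: [-1.832, -2.542, -0.004]
force: [0.3, -0.0, 0.1]
width: 0.0855
grip_force: 0.0
[[-0.316  0.949 -0.005  0.578]
 [ 0.949  0.316  0.006 -0.065]
 [ 0.008 -0.003 -1.     0.282]
 [ 0.     0.     0.     1.   ]] [ 0.39  0.64 -0.61  1.63  0.41  1.   -0.03]
```

View pics/w1.png

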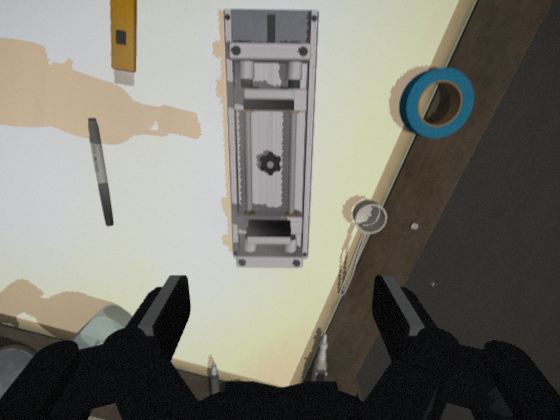

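The wrist view shows the holder running vertically: block screws at about (236,50), (304,50), (241,262), (299,262), left jaw at (270,100), right jaw at (268,230). Its base's left end is at the top.

Run:
```python
from h import *
import pickle
p=pickle.load(open("w1.pkl","rb"));t=camera_params("top")
W=[(304,50),(236,50),(299,262),(241,262)]
C=[(170,237),(213,385),(681,78),(730,224)]
print([np.round(tri(p,w,t,(240+(u+.5)/5-.5,170+(v+.5)/5-.5))[0],4).tolist() for w,(u,v) in zip(W,C)])
P=[onz(p,w,.05) for w in W];a=(P[0]+P[1]-P[2]-P[3])/2
print(np.round(P,4).tolist(),np.linalg.norm(a),"mid",np.mean(P,0),"ang",np.degrees(np.arctan2(a[1],a[0])))
B=[onz(p,w,.014) for w in((319,11),(225,11))];print(B,np.mean(B,0))
im=cv2.imread("pics/w1.png");cv2.imwrite("pics/w1c.png",cv2.resize(im[0:280,200:340],None,fx=2.1,fy=2.1,interpolation=cv2.INTER_CUBIC))
```

```text
[[0.5566, 0.0666, 0.057], [0.4915, 0.0466, 0.0459], [0.635, -0.1668, 0.0346], [0.5646, -0.1838, 0.0478]]
[[0.5578, 0.0683, 0.05], [0.4924, 0.0465, 0.05], [0.6328, -0.1593, 0.05], [0.564, -0.1824, 0.05]] 0.23975628439594016 mid [ 0.56176724 -0.05670284  0.05      ] ang 107.81099371534523
[array([0.56088587, 0.11443898, 0.014     ]), array([0.46485977, 0.0825146 , 0.014     ])] [0.51287282 0.09847679 0.014     ]
```

View pics/w1c.png

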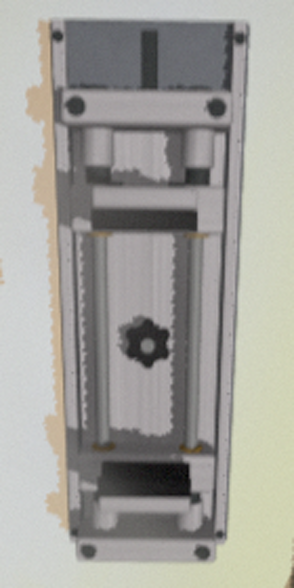

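Run:
```python
from h import *
A=cur();print(row(A,T([.437,.273,.2],down(94.5)),9))
```

```text
[ 0.0404 -0.008   0.0093 -0.0003 -0.0003  0.0263]
```

```bash
python3 -m handwheel '[[1,0.04,-0.008,0.009,0,0,0.026],[1,0.04,-0.008,0.009,0,0,0.026],[1,0.04,-0.008,0.009,0,0,0.026],[1,0.04,-0.008,0.009,0,0,0.026],[1,0.04,-0.008,0.009,0,0,0.026],[1,0.04,-0.008,0.009,0,0,0.026],[1,0.04,-0.008,0.009,0,0,0.026],[1,0.04,-0.008,0.009,0,0,0.026],[1,0.04,-0.008,0.009,0,0,0.026],[1,0,0,0,0,0,0],[1,0,0,0,0,0,0]]'
python3 - <<'E'
from h import *
import pickle
A=cur();print(A.round(3),get_obs()["q"].round(2))
p=camera_params("wrist");im=camera("wrist");cv2.imwrite("pics/w2.png",im[:,:,::-1]);pickle.dump(p,open("w2.pkl","wb"))
E
```

```text
time_s: 3.15
position: [0.4368, 0.2635, 0.2032]
tcp_rot: [2.136, 2.302, -0.0]
force: [0.5, 0.2, -0.1]
width: 0.0853
grip_force: 0.0
[[-0.075  0.997  0.001  0.437]
 [ 0.997  0.075 -0.001  0.264]
 [-0.001  0.    -1.     0.203]
 [ 0.     0.     0.     1.   ]] [-0.36  0.63 -0.45  1.94  0.42  0.67 -0.99]
```

View pics/w2.png

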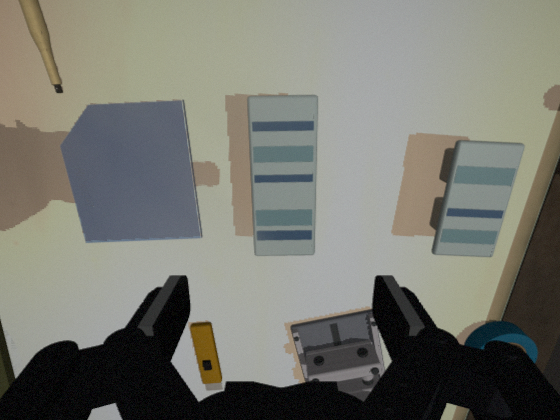

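The long panel's top-face corners are at about (249,96), (318,95), (315,255), (255,255). The short panel stays to the right.

Run:
```python
from h import *
import pickle
p=pickle.load(open("w2.pkl","rb"));t=camera_params("top");s=camera_params("scene")
W=[(249,95.5),(318,95),(315.5,255),(254.5,255)]
# same corners in top view: left end near/far, right end far/near
Tp=[(144,287),(143,258),(212,255),(213,282)]
X=[tri(p,w,t,q)[0] for w,q in zip(W,Tp)];print("tri z",np.round([x[2] for x in X],4),"mean",np.mean(X,0))
P=np.array([onz(p,w,.048) for w in W]);print(P.round(4).tolist(),np.linalg.norm(P-np.roll(P,-1,0),axis=1).round(4))
c=P.mean(0);a=P[0]+P[1]-P[2]-P[3];ang=np.degrees(np.arctan2(a[1],a[0]));print(c,ang)
A=cur();print(row(A,T([c[0],c[1],.033],down(ang)),1))
```

```text
tri z [0.0362 0.0362 0.0409 0.0408] mean [0.43808963 0.27481104 0.03852172]
[[0.4038, 0.3478, 0.048], [0.461, 0.3525, 0.048], [0.4751, 0.2052, 0.048], [0.4154, 0.2008, 0.048]] [0.0574 0.1479 0.0599 0.1475]
[0.43882729 0.27658553 0.048     ] 95.0065033760492
[ 0.0144  0.0026  0.1702  0.0006  0.0016 -0.0151]
```

```bash
python3 -m handwheel '[[1,0.014,0.0025,0.04,0,0.001,-0.015],[1,0,0,0.04,0,0,0],[1,0,0,0.035,0,0,0],[1,0,0,0.025,0,0,0],[1,0,0,0.02,0,0,0],[1,0,0,0.01,0,0,0],[1,0,0,0,0,0,0],[-1,0,0,0,0,0,0],[-1,0,0,0,0,0,0],[-1,0,0,0,0,0,0],[-1,0,0,0,0,0,0],[-1,0,0,0,0,0,0],[-1,0,0,0,0,0,0],[-1,0,0,0,0,0,0]]'; python3 -c "
from h import *
print(cur().round(4))"
```

```text
time_s: 4.6
position: [0.4387, 0.2779, 0.0346]
tcp_rot: [2.121, 2.317, 0.004]
force: [0.1, -1.3, 6.2]
width: 0.0585
grip_force: 64.0
[[-0.0882  0.9961  0.002   0.4387]
 [ 0.9961  0.0882  0.0017  0.2779]
 [ 0.0015  0.0021 -1.      0.0346]
 [ 0.      0.      0.      1.    ]]
```

```bash
cat >> h.py <<'E'
M=np.array([.5614,-.0573,.062]);HA=107.8;U=np.array([np.cos(np.radians(HA)),np.sin(np.radians(HA)),0])
PC=np.array([-.0015,0,-.0094])   # panel centre in tool
def byedge(along,z,tilt):  # TCP pose with panel's left edge centre at M+along*U, height z; tilt>0: left end down
    R=down(HA,-tilt);E=M+U*along;E[2]=z
    return T(E-R@(PC+[.075,0,0]),R)
def edges():
    A=cur();f=lambda s:(A@np.r_[PC+[s*.075,0,0],1])[:3]
    r=[]
    for s in(1,-1):
        e=f(s)-M;r.append([e@U*1000,e@np.cross([0,0,1],U)*1000,f(s)[2]*1000])
    return np.round(r,1)
E
python3 - <<'E'
from h import *
A=cur();L=A.copy();L[2,3]+=.1
W=byedge(.045,.10,0);print(W.round(3));print(row(L,W,9))
print(row(W,byedge(.052,.062,13),3))
E
python3 -m handwheel '[[-1,0,0,-0.01,0,0,0],[-1,0,0,-0.02,0,0,0],[-1,0,0,-0.03,0,0,0],[-1,0,0,-0.03,0,0,0],[-1,0,0,-0.01,0,0,0],[-1,0,0,0,0,0,0]]'; python3 -c "
from h import *
print(edges());A=cur();print(A.round(4));print(row(A,byedge(.045,.12,0),9))"
```

```text
[[-0.306  0.952  0.     0.57 ]
 [ 0.952  0.306  0.    -0.084]
 [ 0.     0.    -1.     0.091]
 [ 0.     0.     0.     1.   ]]
[-0.0424  0.0063  0.0049  0.0003 -0.0001 -0.0247]
[ 0.003  -0.      0.0068  0.     -0.0756 -0.    ]
time_s: 5.2
position: [0.4387, 0.2782, 0.1348]
tcp_rot: [-2.121, -2.317, -0.007]
force: [0.2, 1.2, -1.8]
width: 0.0587
grip_force: 65.3
[[428.6  -1.9 144.4]
 [282.3  31.1 143.9]]
[[-0.0883  0.9961  0.0027  0.4387]
 [ 0.9961  0.0883  0.0032  0.2782]
 [ 0.0029  0.003  -1.      0.1348]
 [ 0.      0.      0.      1.    ]]
[-0.0425  0.0063  0.0026  0.0004 -0.0003 -0.0247]
```

```bash
python3 -m handwheel '[[-1,-0.0212,0.0031,0.0013,0,0,-0.0123],[-1,-0.0425,0.0063,0.0026,0,0,-0.0247],[-1,-0.0425,0.0063,0.0026,0,0,-0.0247],[-1,-0.0425,0.0063,0.0026,0,0,-0.0247],[-1,-0.0425,0.0063,0.0026,0,0,-0.0247],[-1,-0.0425,0.0063,0.0026,0,0,-0.0247],[-1,-0.0425,0.0063,0.0026,0,0,-0.0247],[-1,-0.0425,0.0063,0.0026,0,0,-0.0247],[-1,-0.0425,0.0063,0.0026,0,0,-0.0247],[-1,-0.0212,0.0031,0.0013,0,0,-0.0123],[-1,0,0,0,0,0,0],[-1,0,0,0,0,0,0]]'; python3 -c "
from h import *
import pickle
print(edges());A=cur();print(A.round(4),get_obs()['q'].round(2));print(row(A,byedge(.045,.10,13),3),row(byedge(.045,.10,13),byedge(.052,.062,13),1))
pickle.dump(camera_params('wrist'),open('w3.pkl','wb'));cv2.imwrite('pics/w3.png',camera('wrist')[:,:,::-1])"
```

```text
time_s: 6.4
position: [0.5637, -0.0865, 0.1079]
tcp_rot: [-1.85, -2.535, 0.0]
force: [0.8, 0.9, -1.6]
width: 0.0586
grip_force: 65.2
[[  45.     6.6  117.5]
 [-105.     6.7  117.1]]
[[-0.3053  0.9523 -0.0027  0.5637]
 [ 0.9523  0.3053  0.0018 -0.0865]
 [ 0.0025 -0.002  -1.      0.1079]
 [ 0.      0.      0.      1.    ]] [ 0.37  0.86 -0.53  1.83  0.68  0.65 -0.25]
[-0.0001  0.0022  0.0002 -0.0007 -0.0765 -0.0001] [ 0.0154 -0.      0.0355 -0.     -0.      0.    ]
```

View pics/w3.png

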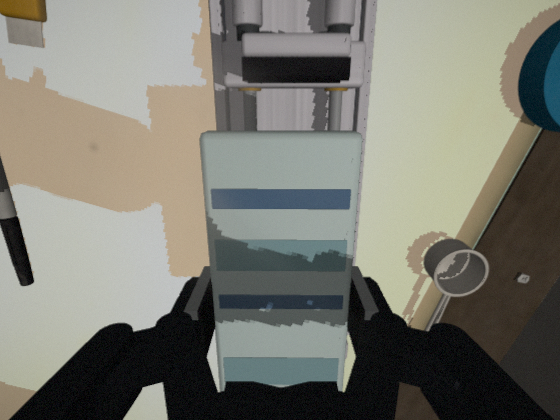

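The panel's left end is at row 131, columns 202–361. The left jaw top (z 0.077) spans columns 243–351, with the lip's upper edge near row 56.

Run:
```python
from h import *
import pickle
p=pickle.load(open("w3.pkl","rb"));V=np.cross([0,0,1],U)
for uv,z in(((202,133),.1215),((361,133),.1215),((243,56),.077),((351,56),.077),((243,36),.077),((350,34),.077)):
    X=onz(p,uv,z)-M;print(uv,round(X@U*1000,1),round(X@V*1000,1))
```

```text
(202, 133) 44.4 34.8
(361, 133) 44.4 -21.5
(243, 56) 74.2 24.1
(351, 56) 74.2 -24.9
(243, 36) 82.3 23.8
(350, 34) 83.1 -23.8
```

```bash
python3 -m handwheel '[[-1,0,0.0022,0,-0.0007,-0.0765,0],[-1,0,0.0022,0,-0.0007,-0.0765,0],[-1,0,0.0022,0,-0.0007,-0.0765,0],[-1,0.004,0,0.01,0,0,0],[-1,0.006,0,0.015,0,0,0],[-1,0.004,0,0.009,0,0,0],[-1,0,0,0,0,0,0],[-1,0,0,0,0,0,0]]'; python3 -c "
from h import *
print(edges(),get_obs()['q'].round(2),get_obs()['force']@U);A=cur();print(row(A,byedge(.052,.062,13),1),row(byedge(.052,.062,13),byedge(.062,.062,13),1))"
```

```text
time_s: 7.25
position: [0.5691, -0.079, 0.0727]
tcp_rot: [1.738, 2.384, -0.197]
force: [0.1, 1.0, -1.7]
width: 0.0588
grip_force: 65.2
[[ 50.7  -0.7  65.3]
 [-95.5  -0.7  99.2]] [ 0.07  0.87 -0.22  1.93  0.95  0.49 -0.64] 0.8656503852321896
[ 0.002  -0.0007  0.003   0.0016  0.001   0.0001] [ 0.0097 -0.     -0.0022 -0.     -0.      0.    ]
```

```bash
python3 -m handwheel '[[-1,0.002,-0.0007,0.003,0.0016,0.001,0],[-1,0.0039,0,-0.0009,0,0,0],[-1,0.0039,0,-0.0009,0,0,0],[-1,0.0029,0,-0.0007,0,0,0],[-1,0.0029,0,-0.0007,0,0,0],[-1,0,0,0,0,0,0]]'; python3 -c "
from h import *
print(edges(),get_obs()['force']@U)"
python3 -m handwheel '[[-1,0.002,0,-0.0005,0,0,0],[-1,0.002,0,-0.0005,0,0,0],[-1,0,0,0,0,0,0]]'; python3 -c "
from h import *
print(edges(),get_obs()['force']@U,get_obs()['wrist_torque'])"
```

```text
time_s: 7.85
position: [0.564, -0.0636, 0.0699]
tcp_rot: [1.737, 2.386, -0.197]
force: [0.5, 0.5, -2.1]
width: 0.0587
grip_force: 65.2
[[ 66.9  -0.5  62.5]
 [-79.2  -0.7  96.3]] 0.29967425701072486
time_s: 8.15
position: [0.5628, -0.0601, 0.0698]
tcp_rot: [1.738, 2.385, -0.197]
force: [-0.8, 0.9, -2.8]
width: 0.0585
grip_force: 65.2
[[ 70.6  -0.4  62.4]
 [-75.5  -0.5  96.2]] 1.081875304101029 [0.33200896 0.08620665 0.01501866]
```

```bash
for k in 1; do python3 -m handwheel '[[-1,0.002,0,-0.0004,0,0,0],[-1,0,0,0,0,0,0]]' >/dev/null; python3 -c "
from h import *
print(edges()[0],get_obs()['force'],get_obs()['force']@U)"; python3 -m handwheel '[[-1,0.002,0,-0.0004,0,0,0],[-1,0,0,0,0,0,0]]'>/dev/null; python3 -c "
from h import *
print(edges()[0],get_obs()['force'],get_obs()['force']@U)";  python3 -m handwheel '[[-1,0.002,0,-0.0004,0,0,0],[-1,0,0,0,0,0,0]]'>/dev/null; python3 -c "
from h import *
print(edges()[0],get_obs()['force'],get_obs()['force']@U,get_obs()['wrist_torque'])"; done
```

```text
[72.2 -0.2 62.3] [ 0.58873834 -0.2864756  -2.66268878] -0.4527363809230469
[73.4 -0.  62.2] [ 1.55152836 -2.75670682 -4.04267828] -3.0990365235540893
[75.7 -0.1 62.2] [ 1.03411896 -3.75630022 -3.07555921] -3.89260916110091 [-0.4528022  -0.13325906 -0.06465347]
```

```bash
python3 -m handwheel '[[-1,0.0029,0,-0.0007,0,0,0],[-1,0.0029,0,-0.0007,0,0,0],[-1,0.0029,0,-0.0007,0,0,0],[-1,0.0029,0,-0.0007,0,0,0],[-1,0,0,0,0,0,0],[-1,0,0,0,0,0,0]]'; python3 -c "
from h import *
import pickle
print(edges(),get_obs()['force']@U,get_obs()['wrist_torque'])
pickle.dump(camera_params('wrist'),open('w4.pkl','wb'));cv2.imwrite('pics/w4.png',camera('wrist')[:,:,::-1])"
```

```text
time_s: 9.35
position: [0.5573, -0.0446, 0.07]
tcp_rot: [1.738, 2.382, -0.201]
force: [2.4, -6.2, -3.5]
width: 0.0586
grip_force: 65.1
[[ 87.   -0.   62.4]
 [-59.    0.1  96.6]] -6.606790866963169 [-0.95734357 -0.33387874 -0.06359011]
```

View pics/w4.png

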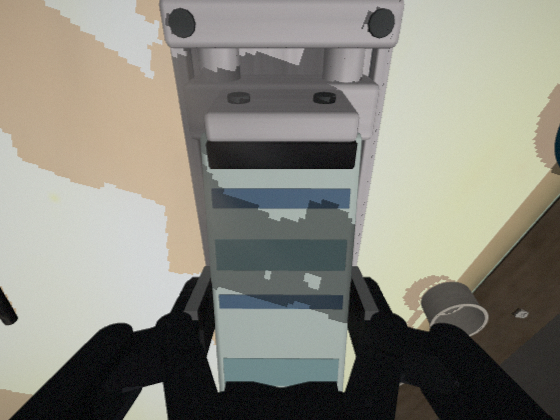

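The left end sits in the jaw's groove (lip at row ~155), the jaw is pushed out, and the bars are where they were, so the glass hasn't slipped in the grip. The force of 6.6 N gives about 14 mm of travel. I need about 4 mm more.

```bash
python3 -m handwheel '[[-1,0.0022,0,-0.0005,0,0,0],[-1,0.0022,0,-0.0005,0,0,0],[-1,0,0,0,0,0,0],[-1,0,0,0,0,0,0]]'; python3 -c "
from h import *
print(edges(),get_obs()['force'],get_obs()['force']@U,get_obs()['wrist_torque'])
e=PC+[.075,0,0];R=Ro.from_euler('y',1.64,degrees=True).as_matrix();print(row(np.eye(4),T(e-R@e,R),1))
"
```

```text
time_s: 9.8
position: [0.5561, -0.041, 0.0701]
tcp_rot: [1.739, 2.381, -0.201]
force: [1.9, -6.5, -3.6]
width: 0.0584
grip_force: 65.1
[[ 90.9  -0.   62.4]
 [-55.1   0.2  96.7]] [ 1.94511931 -6.52952447 -3.63705435] -6.811566013728223 [-1.14149015 -0.40902773 -0.09188828]
[0.0003 0.     0.0021 0.     0.0286 0.    ]
```

```bash
python3 -m handwheel '[[-1,0.0012,0,0.0019,0,0.0286,0],[-1,0.0003,0,0.0021,0,0.0286,0],[-1,0.0003,0,0.0021,0,0.0286,0],[-1,0.0003,0,0.0021,0,0.0286,0],[-1,0,0,0,0,0,0],[-1,0,0,0,0,0,0]]'; python3 -c "
from h import *
import pickle
print(edges(),get_obs()['force'],get_obs()['force']@U,get_obs()['wrist_torque'])
pickle.dump(camera_params('wrist'),open('w5.pkl','wb'));cv2.imwrite('pics/w5.png',camera('wrist')[:,:,::-1])
cv2.imwrite('pics/s5.png',cv2.resize(camera('scene')[200:300,240:400,::-1],None,fx=5,fy=5,interpolation=cv2.INTER_CUBIC))"
```

```text
time_s: 10.4
position: [0.5562, -0.0413, 0.0615]
tcp_rot: [1.797, 2.459, -0.105]
force: [1.3, -7.0, -2.2]
width: 0.0587
grip_force: 65.3
[[ 90.9  -0.1  62.3]
 [-58.1   0.3  79.7]] [ 1.28442607 -6.95949242 -2.20821458] -7.018980313398423 [-1.36784668 -0.40911518  0.00298524]
```

View pics/s5.png

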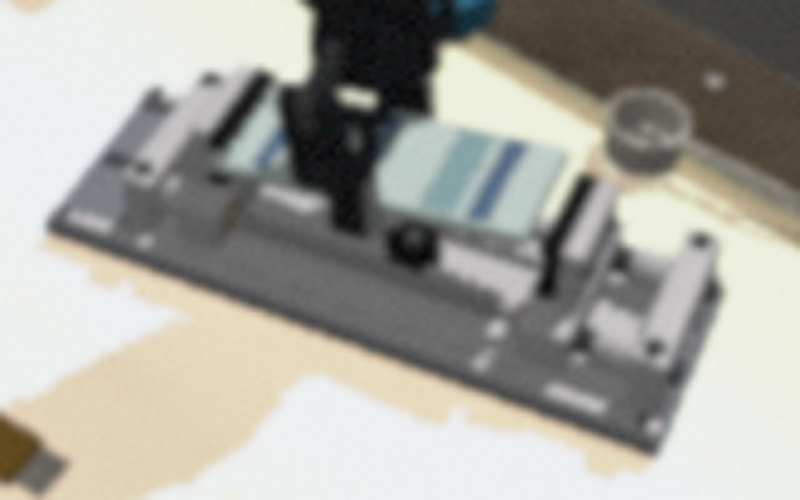

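The right end hangs just inboard of the right jaw's lip (crop (555,200)), with a small gap. I push 1 mm further and lower slowly.

```bash
python3 -m handwheel '[[-1,0.0012,0,0,0,0,0],[-1,0,0,0,0,0,0],[-1,0.0002,0,0.0015,0,0.02,0],[-1,0.0001,0,0.0015,0,0.02,0],[-1,0,0,0,0,0,0]]'; python3 -c "
from h import *
print(edges(),get_obs()['force'],get_obs()['force']@U,get_obs()['wrist_torque'])"
```

```text
time_s: 11.0
position: [0.5559, -0.0407, 0.0582]
tcp_rot: [1.817, 2.485, -0.07]
force: [1.9, -7.2, -2.0]
width: 0.0584
grip_force: 65.4
[[ 91.5  -0.1  62. ]
 [-58.1   0.3  73.5]] [ 1.8732586  -7.21201246 -2.04113901] -7.439415401328294 [-1.46040784 -0.35962976 -0.02107454]
```

Force is steady with no touch at the far end. Continuing down to level.

```bash
python3 -m handwheel '[[-1,0.0001,0,0.0015,0,0.02,0],[-1,0.0001,0,0.0015,0,0.02,0],[-1,0.0001,0,0.0015,0,0.02,0],[-1,0,0,0.0012,0,0.016,0],[-1,0,0,0,0,0,0],[-1,0,0,0,0,0,0]]'; python3 -c "
from h import *
print(edges(),get_obs()['force'],get_obs()['force']@U,get_obs()['wrist_torque']);A=cur();print(row(A,byedge(.0915,.062,0),1))
cv2.imwrite('pics/s6.png',cv2.resize(camera('scene')[200:300,240:400,::-1],None,fx=5,fy=5,interpolation=cv2.INTER_CUBIC))"
```

```text
time_s: 11.6
position: [0.5559, -0.0401, 0.0525]
tcp_rot: [1.852, 2.536, -0.0]
force: [1.6, -6.9, -0.9]
width: 0.0584
grip_force: 65.5
[[ 91.6  -0.1  61.9]
 [-58.4   0.1  62. ]] [ 1.64696596 -6.94441741 -0.92760409] -7.115453691008426 [-1.57917351 -0.37641556  0.02739692]
[-0.     -0.     -0.0001  0.0004  0.0009 -0.0014]
```

View pics/s6.png

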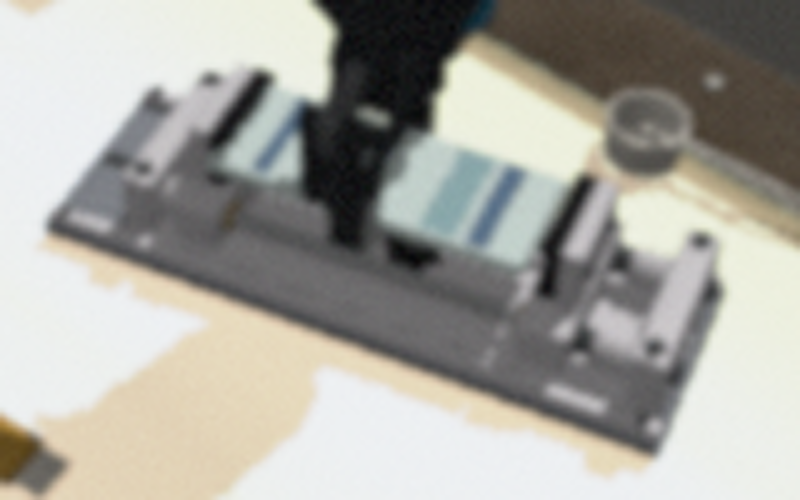

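Panel is level between the jaws at groove height. Now I back off toward the right jaw until the spring forces balance.

```bash
python3 -m handwheel '[[-1,-0.002,0,0,0,0,0],[-1,-0.003,0,0,0,0,0],[-1,-0.003,0,0,0,0,0],[-1,-0.002,0,0,0,0,0],[-1,-0.001,0,0,0,0,0],[-1,-0.001,0,0,0,0,0],[-1,-0.001,0,0,0,0,0],[-1,0,0,0,0,0,0],[-1,0,0,0,0,0,0]]'; python3 -c "
from h import *
print(edges(),get_obs()['force'],get_obs()['force']@U,get_obs()['wrist_torque'])"
```

```text
time_s: 12.55
position: [0.5593, -0.0502, 0.0524]
tcp_rot: [-1.85, -2.538, -0.002]
force: [0.1, -5.6, -1.8]
width: 0.0584
grip_force: 65.4
[[ 80.9  -0.1  61.9]
 [-69.1  -0.2  61.6]] [ 0.11297872 -5.5922689  -1.81269038] -5.359100653148755 [-1.0653397  -0.11484137  0.05465249]
```

```bash
python3 -m handwheel '[[-1,-0.001,0,0,0,0,0],[-1,-0.001,0,0,0,0,0],[-1,0,0,0,0,0,0],[-1,0,0,0,0,0,0]]' >/dev/null; python3 -c "
from h import *
print(edges(),get_obs()['force'],get_obs()['force']@U,get_obs()['wrist_torque'])"; python3 -m handwheel '[[-1,-0.001,0,0,0,0,0],[-1,-0.001,0,0,0,0,0],[-1,0,0,0,0,0,0],[-1,0,0,0,0,0,0]]' >/dev/null; python3 -c "
from h import *
print(edges(),get_obs()['force'],get_obs()['force']@U,get_obs()['wrist_torque'])"
```

```text
[[ 79.2  -0.2  62. ]
 [-70.8  -0.2  61.5]] [-0.33232519 -4.75457749 -1.82900487] -4.425382730093403 [-0.98618584  0.05967342  0.05723447]
[[ 78.2  -0.2  62.1]
 [-71.8  -0.4  61.5]] [-2.20866251 -0.46008184  1.57373918] 0.23712031802471148 [-0.3815425   0.43344562  0.07808683]
```

```bash
python3 -m handwheel '[[-1,-0.001,0,0,0,0,0],[-1,-0.0007,0,0,0,0,0],[-1,0,0,0,0,0,0],[-1,0,0,0,0,0,0]]' >/dev/null; python3 -c "
from h import *
import pickle
print(edges(),get_obs()['force'],get_obs()['force']@U,get_obs()['wrist_torque'])
pickle.dump(camera_params('wrist'),open('w6.pkl','wb'));cv2.imwrite('pics/w6.png',camera('wrist')[:,:,::-1])"
```

```text
[[ 75.9  -0.2  62. ]
 [-74.1  -0.3  61.5]] [-3.18715874 -0.70500896  1.55945466] 0.3030397095796711 [-0.10440001  0.65544193  0.12881862]
```

View pics/w6.png

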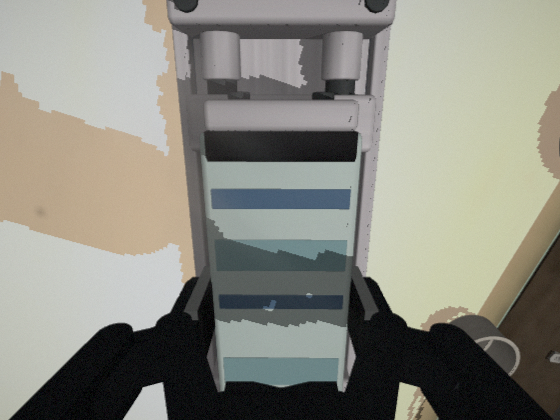

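The left end is held in the groove, with the panel centred across the jaw (both mid at column ~281). The springs are balanced, so I release and go straight up.

```bash
python3 -m handwheel '[[-0.2,0,0,0,0,0,0],[0.2,0,0,0,0,0,0],[0.6,0,0,0,0,0,0],[1,0,0,0,0,0,0],[1,0,0,0,0,0,0],[1,0,0,0,0,0,0],[1,0,0,0,0,0,0]]'; python3 -m handwheel '[[1,0,0,-0.005,0,0,0],[1,0,0,-0.015,0,0,0],[1,0,0,-0.025,0,0,0],[1,0,0,-0.035,0,0,0],[1,0,0,-0.04,0,0,0],[1,0,0,-0.04,0,0,0],[1,0,0,-0.04,0,0,0],[1,0,0,-0.02,0,0,0],[1,0,0,0,0,0,0],[1,0,0,0,0,0,0]]'; python3 -c "
from h import *
import pickle
pickle.dump(camera_params('wrist'),open('w7.pkl','wb'));a=camera('wrist')[:,:,::-1]
s=cv2.resize(camera('scene')[200:300,240:400,::-1],(560,350),interpolation=cv2.INTER_CUBIC)
cv2.imwrite('pics/w7.png',a);cv2.imwrite('pics/f7.png',np.hstack([cv2.resize(a[0:420,140:420],(233,350)),s]))"
```

```text
time_s: 14.5
position: [0.5614, -0.0551, 0.0524]
tcp_rot: [-1.85, -2.538, -0.004]
force: [-1.4, -0.5, 0.2]
width: 0.0852
grip_force: 0.0
time_s: 15.5
position: [0.5608, -0.056, 0.273]
tcp_rot: [-1.85, -2.538, -0.004]
force: [-0.2, -0.3, -1.3]
width: 0.0855
grip_force: 0.0
```

View pics/f7.png

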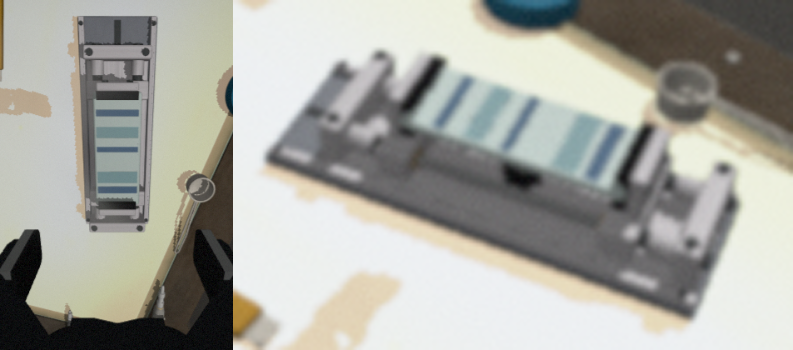

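The final picture shows the panel lying between both jaws, level, with both black lips over its ends and the gripper clear. That was past the 10-view limit, so the last check is numeric only.

Run:
```python
from h import *
import pickle
p=pickle.load(open("w7.pkl","rb"));im=cv2.imread("pics/w7.png").astype(int);V=np.cross([0,0,1],U)
s=im[100:250,235:325];m=((s[...,0]-s[...,2]>3)&(s.max(2)>90)).astype(np.uint8)
m=cv2.morphologyEx(cv2.morphologyEx(m,3,np.ones((9,9))),2,np.ones((5,5)))
c=max(cv2.findContours(m,0,2)[0],key=cv2.contourArea)+np.array([235,100])
r=cv2.minAreaRect(c);print(r)
for q in cv2.boxPoints(r): X=onz(p,q,.066)-M;print(round(X@U*1000,1),round(X@V*1000,1))
```

```text
((280.5, 180.5), (121.0, 57.0), 90.0)
65.7 29.2
65.8 -28.2
-67.4 -32.0
-67.4 33.0
```

```bash
python3 -c "
from station import *
print(sign_off())"
```

```text
the job is handed in; nothing more can be done
None
```

The longer panel is mounted level in both jaws, within about 1 mm of centre by the last camera measurement, with the gripper clear; I handed it in at about 16 s, and I viewed 12 pictures, two over the limit of 10.

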